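# Log a ball tray at the tag reader, then present it level

### The job

Take the white ball tray by its blue grip post and slide it flat on the desk until its red tag spot sits right under the tip of the tag reader, and leave it there for a good second so the tag is read. Slide it clear of the tip, then lift it and carry it nearly level, so that the loose steel ball stays in its pocket, without knocking the reader or the things standing about. Finish still holding the tray steady and level about 10 cm above the desk, with the ball pocket over the middle of the round green mat; do not put it down.

Things in the scene. Friction and masses are not known exactly. Their poses are not given: they have to be found in the camera images.
- ball_tray: White plate 160 x 54 x 6 mm, 0.14 kg, flat on the desk. Origin on the underside below the grip post; +x along the plate to pocket and tag, at the start roughly to the robot's right; z up; plate x -25 to 135, y -27 to 27 mm. Grip post: blue block 22 x 22 mm over the origin, sides along x and y, top 50 mm above the underside; 32 mm free to the pocket's rim.
- tray_tag (a point): Centre of the red tag spot (16 mm across, white dot in the middle) on the plate's top face, 115 mm from the post's axis along the tray's +x, 6.5 mm above the underside.
- tray_pocket (a point): Middle of the round blue-rimmed ball pocket, 60 mm from the post's axis along the tray's +x; this point lies 15 mm above the underside (where the ball's centre is when centred). Pocket 26 mm inside, 33 mm outside, rim 3.5 mm above its flat floor.
- ball: Loose steel ball, 18 mm diameter, 24 g; origin at its centre. It lies in the tray's pocket, can roll about 4 mm each way there, and jumps or rolls out over the rim if the tray is tipped or jerked.
- tag_reader: Tag reader fixed to the desk: grey base 70 x 64 x 14 mm, post 162 mm high, arm at 0.12 m height with a black pen-like head (24 mm thick, orange ring) pointing straight down to a tapered tip. Origin on the desk straight below the tip; +x points to its post, 100 mm away on the side away from the robot; the base begins at x = 60 mm.
- reader_tip (a point): The lower end of the reader's tip, 22 mm above the desk, 16 mm above the tray's plate when that lies under it. The ball's top (24 mm when the tray is on the desk) does not pass under it.
- handover_mat: Round green mat with a white ring, 90 mm across, 2 mm thick, fixed to the desk; origin at its centre on the desk.
- microscope: White upright microscope, over 0.6 m tall with its camera tube, fixed; about 0.2 m wide (y) and 0.45 m deep (x); origin on the desk under its middle. It stands on the desk between the robot's start pose and the work, with its front near x = 0.45 m; the arm has to be drawn back towards its base to pass in front of it.
- cover_box: Small green-lidded box, 32 x 34 x 18 mm, loose; origin under its centre. Leave it alone.
- eyepiece: Black and white eyepiece standing on end, 35 mm across, 50 mm high, loose; origin under its centre. Leave it alone.
- timer: Flat bench timer, 58 x 70 x 19 mm, loose; origin under its centre. Leave it alone.
Mind the look-alikes: they are no part of the job. There is more than one size of the handover_mat; the one meant has the size given above.

How it is judged:
By the outcome, as a careful person would: the job done as asked, in the order asked, and still so for the second after the job is handed in, while the arm keeps its last pose, push and grip.
It also fails if it takes over 70 s, if anything falls off the work surface, if the arm or the gripper's body presses on something with over 40 N, if the wrist force passes 120 N, or if a joint passes its speed limit or range.

### The arm

A 6-joint arm with a two-finger parallel gripper is mounted at the origin on a cart in front of the work surface, level with it; the furniture and walls round the work are solid. World frame = base frame: x ahead of the robot, y to its left, z up, the work surface at z = 0. Lengths are in m, angles in rad, forces in N, time in s.
With the tool pointing down it reaches from about 0.25 to 0.775 m from the base axis. Payload 8.9 kg.
Tool frame: the origin (TCP) lies on the centre line of the jaws, within the pads' length; the fingertips stand 17 mm ahead of it and the grasp point (between the pads) lies 2 mm behind it; y points along the fingers, x is the direction in which the jaws open and shut, and the axes are right-handed (so a half turn about y gives the same grasp; the last joint's range is limited). The gripper opens to 85 mm and grips with 20 to 120 N. Pads are 22 mm wide; open, the fingers measure 114 mm over their backs; the gripper's body (76 mm by 85 mm) begins 54 mm behind the grasp point. The pads swing forward as they close: fully open they stand 13 mm farther back than shut.
Start: joints at [1.024, 0.291, -0.153, 1.127, 0, 1.431], TCP at [0.208, 0.482, 0.248] pointing down, gripper open.
Joint ranges: [-2.52, 2.52], [-0.91, 1.74], [-1.3, 1.37], [-1.96, 2.02], [-1.52, 1.47], [-3.14, 3.14]. Speed limits (rad/s): [2.22, 2.22, 2.79, 3.14, 3.14, 3.14].

### API

Orientations are given as a unit quaternion [w, x, y, z].
In Python, from bench import telemetry, get_image, camera_params, job_done gives the robot as it stands. The module is installed in compiled form; this text tells all that it offers.
- The arm moves only by the tool play_rows, never from a script. Its argument "deltas" is a list of rows, each an object with "offset": the shift along the tool's x, y, z in cm, a list of three; "dr": the turn, a rotation vector about the tool's x, y, z in degrees, a list of three; "fingers": the opening, from 0 (shut) to 1 (fully open). A call has 1 to 12 rows; each row shifts and turns the commanded pose from where the row before left it, along the tool's axes as they then stand; what a row does not reach is not made up. A row lasts 1/12 s, in which the tool goes at most 41.7 mm and 7.16 degrees, less where a joint would pass 70% of its speed; a pose out of reach is approached as far as the arm can. A call with a gripper value outside its range is refused whole. The fingers move at their own pace and stop on an object; "newtons" is the grip in N (left out, the last holds). Time passes only in rows, so rows that do not move let the fingers close. It gives the time, the measured TCP pose, the force and the opening at its end, in the units of the state.
- telemetry.read_state(): the state, without advancing time (a new reading comes with each control period).
- get_image(name): name is "side" or "top" or "wrist"; returns the picture (384x512x3 uint8, red, green, blue); there is no depth.
- camera_params(name): a dict with "intrinsics" (3x3 intrinsics, pixels), "R" (3x3) and "t" (3): a world point X has camera coordinates R X + t; the wrist camera has in their place "T_tool_cam" (4x4, takes a point from camera to tool coordinates, whose origin is the TCP and whose axes are the tool frame's). Camera axes: x right, y down, z forward; pixel columns grow to the right and rows downward; lengths in m; the calibration is good to about 2 mm. A picture is of the moment at which its call begins: read the wrist's pose just before it. camera_params takes no time and is no camera call.
- job_done(): hands the job in, once; it reports no verdict.
The state is a dict: "time": time; "joint_pos": joint angles; "dq": joint speeds; "effort": joint torques, N m; "ee_pos": TCP position; "tool_rot": TCP orientation; "ft_force": force on the tool from outside, world axes, zero at the start; "ft_torque": the same for the moment, N m; "gripper_width": finger opening in m.
Only numpy, scipy, OpenCV 4.12 (cv2) and the standard library are available. Lean on these libraries where they do the work, as an engineer would, in place of code of your own. Each camera call takes 0.05 s, during which the arm holds its last target.

## Working session

There is one attempt and no reset: what is moved stays moved. The work goes in short steps, Python scripts to look and compute and a tool call to move; the robot and the scene stay as the last step left them, time stands still between calls to the robot, and variables do not carry over. Pictures are saved under pics/ and viewed, and the job is handed in when it is done.

Besides the shell and the picture viewer there is one more tool, called after "Request:" as name([rows], argument=value, ...), one row to a line, values as JSON. play_rows: Moves the arm, as the interface text tells. Its arguments: {"type":"object","properties":{"deltas":{"type":"array"},"newtons":{"type":"number"}},"required":["deltas"]}

```bash
mkdir -p pics
python3 - <<'E'
from bench import telemetry, get_image, camera_params
import cv2, numpy as np
s=telemetry.read_state(); print(s)
for n in ("side","top"):
    im=get_image(n); cv2.imwrite(f"pics/{n}0.png",im[:,:,::-1])
    p=camera_params(n); print(n,p, -np.array(p['R']).T@np.array(p['t']))
im=get_image("wrist"); cv2.imwrite("pics/wrist0.png",im[:,:,::-1]); print(camera_params("wrist"))
E
```

```text
{'time': 0.0, 'joint_pos': array([ 1.02367636e+00,  2.91255675e-01, -1.54091561e-01,  1.12667125e+00,
       -3.07281944e-05,  1.43150952e+00]), 'dq': array([-2.79034335e-05,  1.17091056e-03, -3.09134079e-04, -2.05069093e-03,
       -1.08501114e-03,  1.79492317e-04]), 'effort': array([ 2.20349061e-04, -5.37142825e+01,  3.31372976e+01,  1.57530309e-02,
       -1.88050440e-04,  2.68073649e-05]), 'ee_pos': array([0.20802199, 0.48160802, 0.24775803]), 'tool_rot': array([-0.59069879,  0.59108824,  0.38800137, -0.38877315]), 'ft_force': array([ 0.23290781, -0.31203703, -0.41180255]), 'ft_torque': array([ 0.02585954,  0.01604335, -0.03126124]), 'gripper_width': 0.08549995190414679}
side {'intrinsics': array([[363.76383097,   0.        , 254.46549981],
       [  0.        , 363.76383097, 197.86461901],
       [  0.        ,   0.        ,   1.        ]]), 'R': array([[-0.63636415,  0.7712962 , -0.01195156],
       [ 0.68935075,  0.56166487, -0.45752389],
       [-0.34617367, -0.29939061, -0.88911701]]), 't': array([ 0.22177453, -0.47336486,  1.20711088])} [0.88531378 0.45621623 0.85933763]
to
[... 233 characters left out ...]
-0.98663115, -0.0053771 , -0.16288054],
       [ 0.16286569,  0.00309529, -0.98664339]]), 't': array([0.16479785, 0.5887049 , 1.00367005])} [0.41641379 0.16485355 1.08651195]
{'intrinsics': array([[297.46318723,   0.        , 256.67210848],
       [  0.        , 297.46318723, 188.84080772],
       [  0.        ,   0.        ,   1.        ]]), 'T_tool_cam': array([[ 9.99999040e-01,  4.12362533e-04,  1.32274732e-03,
        -2.33762836e-04],
       [-1.16540528e-03, -2.65998980e-01,  9.63972606e-01,
        -1.26835138e-01],
       [ 7.49355622e-04, -9.63973222e-01, -2.65998244e-01,
         6.80476085e-02],
       [ 0.00000000e+00,  0.00000000e+00,  0.00000000e+00,
         1.00000000e+00]])}
```

View pics/side0.png

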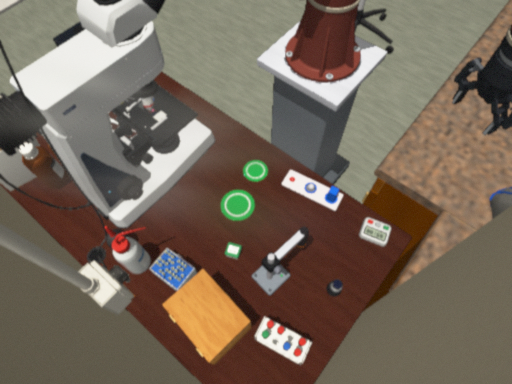

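View pics/top0.png

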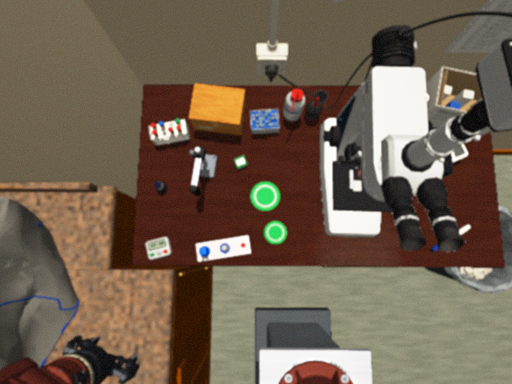

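View pics/wrist0.png

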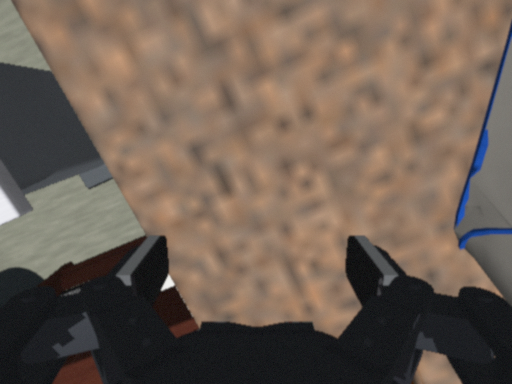

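```bash
cat > h.py <<'E'
import cv2, numpy as np
from bench import telemetry, get_image, camera_params
from scipy.spatial.transform import Rotation as Rn
def cam(n,s=None):
    p=camera_params(n); K=np.array(p['intrinsics'])
    if n!='wrist': return K,np.array(p['R']),np.array(p['t'])
    T=np.eye(4); q=s['tool_rot']; T[:3,:3]=Rn.from_quat([q[1],q[2],q[3],q[0]]).as_matrix(); T[:3,3]=s['ee_pos']
    W=np.linalg.inv(T@np.array(p['T_tool_cam'])); return K,W[:3,:3],W[:3,3]
def ray(c,uv):
    K,R,t=c; d=R.T@np.linalg.inv(K)@np.array([uv[0],uv[1],1.]); return -R.T@t,d
def onz(c,uv,z):
    o,d=ray(c,uv); return o+d*(z-o[2])/d[2]
def tri(c1,u1,c2,u2):
    o1,d1=ray(c1,u1);o2,d2=ray(c2,u2); A=np.array([d1,-d2]).T
    k=np.linalg.lstsq(A,o2-o1,rcond=None)[0]; a=o1+k[0]*d1;b=o2+k[1]*d2
    return (a+b)/2, np.linalg.norm(a-b)
def proj(c,X):
    K,R,t=c; p=K@(R@np.asarray(X,float)+t); return p[:2]/p[2]
def blobs(im,lo,hi,minA=8):
    h=cv2.cvtColor(im,cv2.COLOR_RGB2HSV); m=cv2.inRange(h,lo,hi)
    n,l,st,ce=cv2.connectedComponentsWithStats(m)
    return [(ce[i].round(1),st[i]) for i in range(1,n) if st[i][4]>=minA],m
E
python3 - <<'E'
from h import *
for n in ("top","side"):
    im=cv2.imread(f"pics/{n}0.png")[:,:,::-1].copy(); c=cam(n)
    print(n)
    for nm,lo,hi in (("green",(50,120,100),(75,255,255)),("blue",(105,120,80),(125,255,255)),("red",(0,150,120),(6,255,255))):
        for ce,st in blobs(im,lo,hi,6)[0]:
            if n=="top" and not(130<ce[0]<320 and 80<ce[1]<270): continue
            print(nm,ce,st,onz(c,ce,{'green':.002,'blue':.05,'red':.0065}[nm]).round(3))
a=cv2.imread("pics/top0.png")[120:270,135:335]; cv2.imwrite("pics/topc.png",cv2.resize(a,None,fx=4,fy=4,interpolation=cv2.INTER_CUBIC))
a=cv2.imread("pics/side0.png")[150:300,210:410]; cv2.imwrite("pics/sidec.png",cv2.resize(a,None,fx=4,fy=4,interpolation=cv2.INTER_CUBIC))
E
```

```text
top
green [176.9 119.8] [175 118   4   5  15] [0.839 0.425 0.002]
green [241.9 165.2] [236 161  11   7  19] [0.692 0.217 0.002]
green [264.8 196. ] [250 181  31  30 267] [0.595 0.145 0.002]
green [264.8 195.7] [257 188  17  17 231] [0.596 0.145 0.002]
green [274.8 232.1] [264 221  24  23 161] [0.485 0.115 0.002]
green [275. 232.] [269 226  13  13 136] [0.485 0.114 0.002]
blue [254.2 112.5] [251 111   8   4  17] [0.845 0.179 0.05 ]
blue [262.3 112.5] [261 111   4   4  12] [0.845 0.154 0.05 ]
blue [268.2 119.8] [261 110  17  19 108] [0.822 0.136 0.05 ]
blue [254.9 122.8] [252 116   8  13  55] [0.812 0.177 0.05 ]
blue [273.8 120.7] [271 119   7   5  28] [0.819 0.119 0.05 ]
blue [160.8 122.8] [159 121   4   5  16] [0.811 0.462 0.05 ]
blue [204.3 251. ] [200 247  10  10  79] [0.427 0.319 0.05 ]
red [296.7  94.3] [291  88  13  17 135] [0.925 0.044 0.006]
red [317.5  98. ] [317  97   2   3   6] [ 0.913 -0.023  0.006]
red [152.8 124.2] [150 122   6   6  23] [0.823 0.5   0.006]
red [178.3 127.7] [177 126   3   5  11] [0.811 0.419 0.006]
red [154.3 131.7] [153 129   4   6  14] [0.798 0.494 0.0
[... 958 characters left out ...]
   9  13  33] [ 0.097 -0.037  0.006]
red [339.3  71.5] [333  65  14  14  45] [0.031 0.09  0.006]
red [311.   73.4] [303  68  16  10  42] [0.095 0.025 0.007]
red [344.  74.] [343  73   4   3   6] [0.031 0.108 0.006]
red [291.7 178.6] [290 178   4   2   7] [0.444 0.21  0.006]
red [369.9 221.3] [369 220   3   3   7] [0.42  0.439 0.006]
red [108.5 231.3] [104 226  10  11  34] [ 0.86  -0.057  0.006]
red [122.1 240.4] [111 227  34  26 285] [ 0.854 -0.011  0.006]
red [270.  323.6] [268 320   5   8  31] [0.775 0.397 0.006]
red [280.6 329.3] [278 326   6   8  32] [0.77  0.423 0.006]
red [301.9 341.2] [299 338   7   8  38] [0.76  0.474 0.006]
red [297.3 351.8] [295 349   6   7  34] [0.784 0.479 0.006]
```

View pics/topc.png

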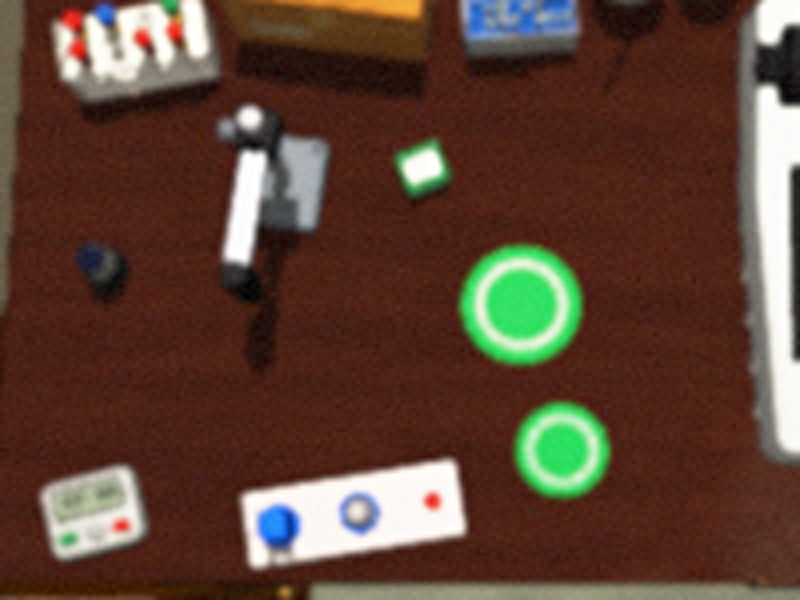

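View pics/sidec.png

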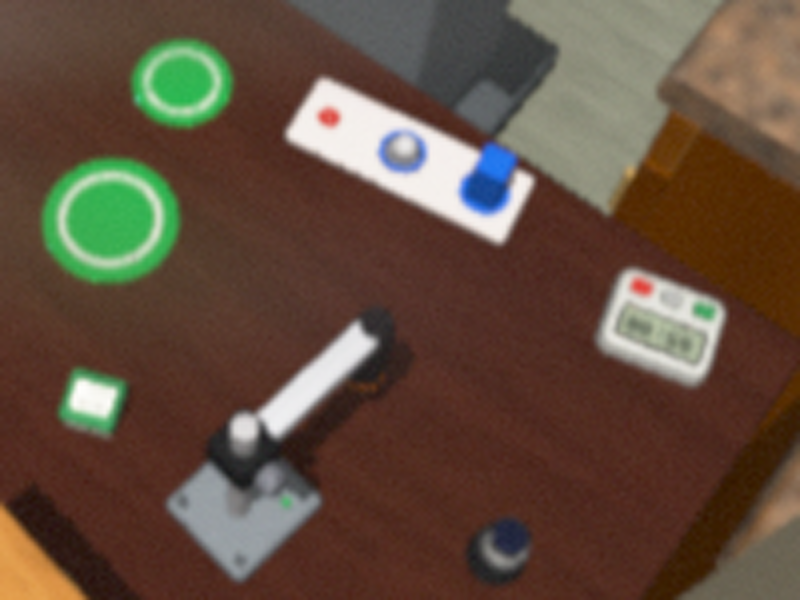

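Run:
```python
from h import *
t=cam("top"); s=cam("side")
print("post top", tri(t,(204.5,250.5),s,(334.2,190)), onz(t,(204.5,250.5),.05), onz(s,(334.2,190),.05))
print("ball", tri(t,(225,248),s,(310.7,187.3)))
print("tag", tri(t,(242.7,245),s,(291.7,178.6)))
print("corners top", [onz(t,(135+a/4,120+b/4),.006).round(3) for a,b in ((241,493),(456,460),(467,537),(251,568))])
print("reader base side",[onz(s,(210+a/4,150+b/4),.014).round(3) for a,b in ((165,502),(240,580),(322,497))])
print("reader base top",[onz(t,(135+a/4,120+b/4),.014).round(3) for a,b in ((328,140),(316,232))])
st=telemetry.read_state(); q=st['tool_rot']; print(Rn.from_quat([q[1],q[2],q[3],q[0]]).as_matrix().round(3))
for n,(x,y,w,h) in {"top":(185,140,40,70),"side":(245,215,70,70)}.items():
    a=cv2.imread(f"pics/{n}0.png")[y:y+h,x:x+w]; cv2.imwrite(f"pics/r_{n}.png",cv2.resize(a,None,fx=8,fy=8,interpolation=cv2.INTER_CUBIC))
```

```text
post top (array([0.42661206, 0.32179773, 0.04761236]), np.float64(0.00766081464180745)) [0.42836969 0.3180221  0.05      ] [0.42590723 0.32545942 0.05      ]
ball (array([0.43583387, 0.2645649 , 0.00869979]), np.float64(0.0029122243297544552))
tag (array([0.44571542, 0.21066048, 0.00916057]), np.float64(6.733804167682463e-05))
corners top [array([0.45 , 0.353, 0.006]), array([0.476, 0.192, 0.006]), array([0.419, 0.184, 0.006]), array([0.395, 0.344, 0.006])]
reader base side [array([0.72 , 0.297, 0.014]), array([0.727, 0.359, 0.014]), array([0.659, 0.366, 0.014])]
reader base top [array([0.721, 0.293, 0.014]), array([0.648, 0.301, 0.014])]
[[ 0.397 -0.001 -0.918]
 [ 0.918 -0.001  0.397]
 [-0.001 -1.     0.   ]]
```

View pics/r_top.png

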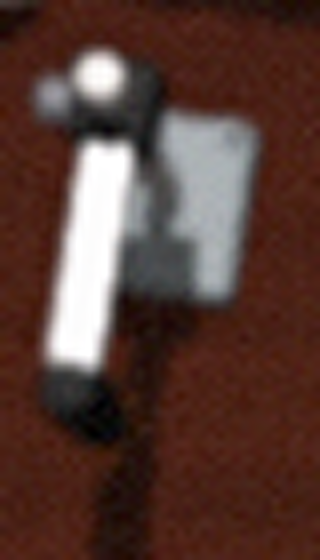

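View pics/r_side.png

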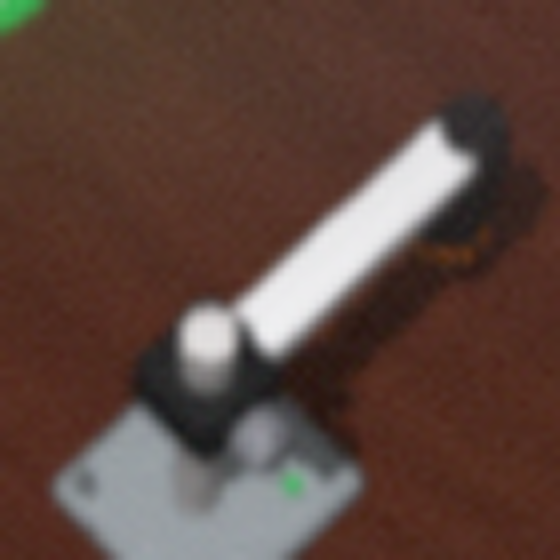

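Run:
```python
from h import *
t=cam("top"); s=cam("side")
print("head top top", onz(t,(185+77/8,140+385/8),.13))
print("tip top", onz(t,(185+108/8,140+432/8),.022))
print("posttop", onz(t,(185+100/8,140+75/8),.162), onz(s,(245+210/8,215+330/8),.162))
print("head top side", onz(s,(245+475/8,215+120/8),.13))
print("eyepiece", onz(t,(135+97/4,120+258/4),.05), "timer",onz(t,(135+93/4,120+513/4),.019))
print("microscope base corner", [onz(t,p,.03) for p in ((323,232),(322,120),(380,234))])
```

```text
head top top [0.59473395 0.33801327 0.13      ]
tip top [0.59692296 0.34526376 0.022     ]
posttop [0.69413481 0.32814417 0.162     ] [0.69351711 0.33048229 0.162     ]
head top side [0.59348743 0.3434696  0.13      ]
eyepiece [0.61995406 0.45720594 0.05      ] timer [0.43449822 0.4592516  0.019     ]
microscope base corner [array([ 0.48433554, -0.02563582,  0.03      ]), array([ 0.82991019, -0.03085744,  0.03      ]), array([ 0.47943276, -0.19266145,  0.03      ])]
```

Request:
play_rows([
  {"offset": [-0.58,0.8,-2.65],"dr": [0,0,0],"fingers": 1},
  {"offset": [-0.58,0.8,-2.65],"dr": [0,0,0],"fingers": 1},
  {"offset": [-0.58,0.8,-2.65],"dr": [0,0,0],"fingers": 1},
  {"offset": [-0.58,0.8,-2.65],"dr": [0,0,0],"fingers": 1},
  {"offset": [-0.58,0.8,-2.65],"dr": [0,0,0],"fingers": 1},
  {"offset": [-0.58,0.8,-2.65],"dr": [0,0,0],"fingers": 1},
  {"offset": [-0.58,0.8,-2.65],"dr": [0,0,0],"fingers": 1},
  {"offset": [-0.58,0.8,-2.65],"dr": [0,0,0],"fingers": 1},
  {"offset": [-0.58,0.8,-2.65],"dr": [0,0,0],"fingers": 1},
  {"offset": [-0.58,0.8,-2.65],"dr": [0,0,0],"fingers": 1},
])

```text
time: 0.98
ee_pos: [0.4293, 0.3226, 0.1677]
tool_rot: [0.591, -0.591, -0.388, 0.389]
ft_force: [-0.4, 0.7, -0.0]
gripper_width: 0.0855
```

Request:
play_rows([
  {"offset": [0,0,0],"dr": [0,6,0],"fingers": 1},
  {"offset": [0,0,0],"dr": [0,6,0],"fingers": 1},
  {"offset": [0,0,0],"dr": [0,6,0],"fingers": 1},
  {"offset": [0,0,0],"dr": [0,6,0],"fingers": 1},
  {"offset": [0,0,0],"dr": [0,6,0],"fingers": 1},
  {"offset": [0,0,0],"dr": [0,6,0],"fingers": 1},
  {"offset": [0,0,0],"dr": [0,6,0],"fingers": 1},
  {"offset": [0,0,0],"dr": [0,6,0],"fingers": 1},
  {"offset": [0,0,0],"dr": [0,6,0],"fingers": 1},
  {"offset": [0,0,0],"dr": [0,3.6,0],"fingers": 1},
  {"offset": [0,0,0],"dr": [0,0,0],"fingers": 1},
])

```text
time: 1.9
ee_pos: [0.4283, 0.3235, 0.1681]
tool_rot: [-0.705, 0.705, 0.055, -0.055]
ft_force: [-0.4, -0.1, 0.6]
gripper_width: 0.0856
```

```bash
cat >> h.py <<'E'
def shot(n,tag):
    s=telemetry.read_state(); im=get_image(n); cv2.imwrite(f"pics/{tag}.png",im[:,:,::-1]); return s,im,cam(n,s)
def Rt(s):
    q=s['tool_rot']; return Rn.from_quat([q[1],q[2],q[3],q[0]]).as_matrix()
def rep(s):
    R=Rt(s); print("t",round(s['time'],2),"tcp",s['ee_pos'].round(4),"z az",np.degrees(np.arctan2(R[1,2],R[0,2])).round(2),"tilt",np.degrees(np.arccos(-R[2,1])).round(2),"F",s['ft_force'].round(1),"w",round(s['gripper_width'],4),"q",s['joint_pos'].round(2))
E
python3 - <<'E'
from h import *
s,im,c=shot("wrist","w1"); rep(s)
for nm,lo,hi in (("blue",(105,120,80),(125,255,255)),("red",(0,150,120),(6,255,255))):
    for ce,st in blobs(im,lo,hi,40)[0]: print(nm,ce,st,onz(c,ce,.05 if nm=='blue' else .0065).round(4))
print(proj(c,(.4277,.3243,.05)))
E
```

```text
t 1.9 tcp [0.4283 0.3235 0.1681] z az 98.87 tilt 0.03 F [-0.4 -0.1  0.6] w 0.0856 q [ 0.51  0.37 -0.26  0.94 -0.    1.93]
blue [255.3 177.3] [240 161  30  38 809] [0.425  0.3334 0.05  ]
red [276.5  49.1] [272  42  10  16 135] [0.4269 0.442  0.0065]
red [257.8 278.8] [252 274  12  10  75] [0.4466 0.2108 0.0065]
[256.8362051  188.04069642]
```

View pics/w1.png

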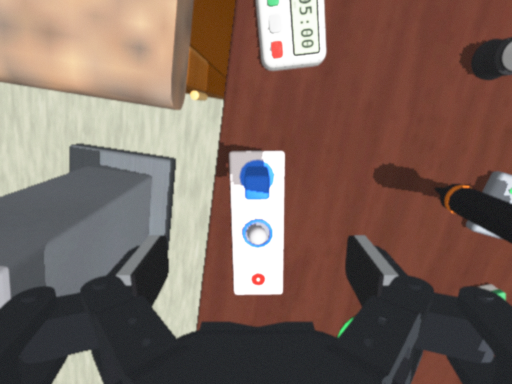

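Run:
```python
from h import *
im=cv2.imread("pics/w1.png"); 
a=im[140:300,215:300]; cv2.imwrite("pics/w1c.png",cv2.resize(a,None,fx=3.7*1,fy=3.7,interpolation=cv2.INTER_CUBIC))
b=im[160:250,370:512]; cv2.imwrite("pics/w1r.png",cv2.resize(b,None,fx=5,fy=5,interpolation=cv2.INTER_CUBIC))
s=telemetry.read_state(); c=cam("wrist",s)
g=cv2.inRange(cv2.cvtColor(im,cv2.COLOR_BGR2HSV),(0,0,150),(180,60,255)); g[:140]=0;g[300:]=0;g[:,:220]=0;g[:,300:]=0
n,l,st,ce=cv2.connectedComponentsWithStats(g); i=1+np.argmax(st[1:,4]); m=(l==i).astype(np.uint8)
cn=max(cv2.findContours(m,cv2.RETR_EXTERNAL,cv2.CHAIN_APPROX_NONE)[0],key=cv2.contourArea)
w=np.array([onz(c,p[0],.006)[:2] for p in cn],np.float32)
r=cv2.minAreaRect(w*1000); print(r)
bp=cv2.boxPoints(r); print(bp)
```

```text
((436.8985595703125, 270.8277282714844), (55.5141487121582, 161.1042938232422), 9.72916030883789)
[[395.92813 345.53064]
 [423.1533  186.74341]
 [477.869   196.12482]
 [450.64383 354.91205]]
```

View pics/w1c.png

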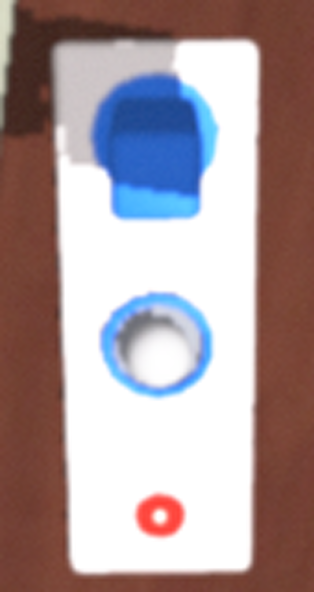

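View pics/w1r.png

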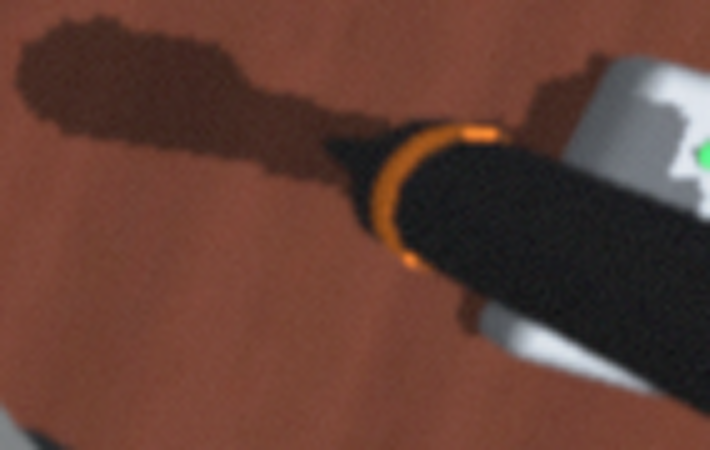

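Request:
play_rows([
  {"offset": [-0.05,1.2,0.16],"dr": [0,-0.8,0],"fingers": 1},
  {"offset": [0,1.8,0],"dr": [0,0,0],"fingers": 1},
  {"offset": [0,1.8,0],"dr": [0,0,0],"fingers": 1},
  {"offset": [0,1.8,0],"dr": [0,0,0],"fingers": 1},
  {"offset": [0,1.8,0],"dr": [0,0,0],"fingers": 0.8},
  {"offset": [0,1.8,0],"dr": [0,0,0],"fingers": 0.8},
  {"offset": [0,1.4,0],"dr": [0,0,0],"fingers": 0.7},
  {"offset": [0,1.0,0],"dr": [0,0,0],"fingers": 0.7},
  {"offset": [0,0.8,0],"dr": [0,0,0],"fingers": 0.7},
  {"offset": [0,0,0],"dr": [0,0,0],"fingers": 0.7},
  {"offset": [0,0,0],"dr": [0,0,0],"fingers": 0.7},
], newtons=30)

```text
time: 2.87
ee_pos: [0.4277, 0.3251, 0.0344]
tool_rot: [-0.704, 0.705, 0.061, -0.061]
ft_force: [0.7, 0.4, 0.5]
gripper_width: 0.0597
```

Run:
```python
from h import *
s0=dict(ee_pos=np.array([.4283,.3235,.1681]),tool_rot=np.array([-0.705, 0.705, 0.055, -0.055]))
# tip measured on the earlier wrist picture
T=np.array([-0.705, 0.705, 0.055, -0.055]); s0['tool_rot']=T/np.linalg.norm(T); c=cam("wrist",s0)
print("tip",onz(c,(436,189),.022), "tag chk",onz(c,(257.8,278.8),.0065))
s,im,c=shot("wrist","w2"); rep(s)
```

```text
tip [0.5975442  0.34243312 0.022     ] tag chk [0.44677892 0.21083432 0.0065    ]
t 2.87 tcp [0.4277 0.3251 0.0344] z az 99.87 tilt 0.02 F [0.7 0.4 0.5] w 0.0597 q [ 0.51  0.53 -0.41  0.63 -0.    1.91]
```

View pics/w2.png

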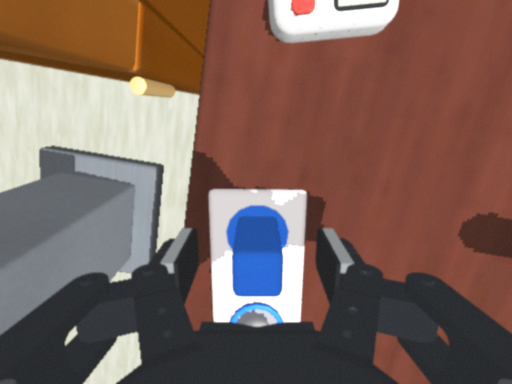

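The post's top face is at about (257,270), centred between the pads (left ≈180, right ≈335), and the pocket is clear below it. I'm closing now.

Request:
play_rows([
  {"offset": [0,0,0],"dr": [0,0,0],"fingers": 0.45},
  {"offset": [0,0,0],"dr": [0,0,0],"fingers": 0.4},
  {"offset": [0,0,0],"dr": [0,0,0],"fingers": 0.35},
  {"offset": [0,0,0],"dr": [0,0,0],"fingers": 0.3},
  {"offset": [0,0,0],"dr": [0,0,0],"fingers": 0.25},
  {"offset": [0,0,0],"dr": [0,0,0],"fingers": 0.2},
  {"offset": [0,0,0],"dr": [0,0,0],"fingers": 0.1},
  {"offset": [0,0,0],"dr": [0,0,0],"fingers": 0},
  {"offset": [0,0,0],"dr": [0,0,0],"fingers": 0},
], newtons=30)

```text
time: 3.67
ee_pos: [0.428, 0.3252, 0.0347]
tool_rot: [0.705, -0.704, -0.061, 0.06]
ft_force: [-1.7, -0.3, 6.2]
gripper_width: 0.0215
```

Request:
play_rows([
  {"offset": [0,0,0],"dr": [0,0,0],"fingers": 0},
  {"offset": [0,0,0],"dr": [0,0,0],"fingers": 0},
  {"offset": [0,0,0],"dr": [0,0,0],"fingers": 0},
], newtons=80)

```text
time: 3.92
ee_pos: [0.428, 0.3253, 0.0348]
tool_rot: [0.705, -0.704, -0.061, 0.06]
ft_force: [-0.8, -0.9, 7.4]
gripper_width: 0.0212
```

Run:
```python
from h import *
s,im,c=shot("wrist","w3"); rep(s)
```

```text
t 3.92 tcp [0.428  0.3253 0.0348] z az 99.84 tilt 0.05 F [-0.8 -0.9  7.4] w 0.0212 q [ 0.51  0.53 -0.41  0.63 -0.    1.91]
```

View pics/w3.png

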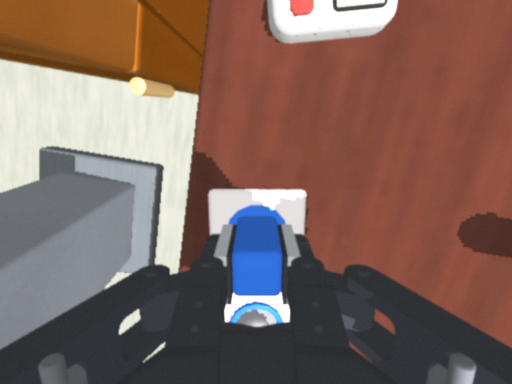

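Request:
play_rows([
  {"offset": [0,0,0],"dr": [0,-1,0],"fingers": 0},
  {"offset": [0,0,0],"dr": [0,-2,0],"fingers": 0},
  {"offset": [0,0,0],"dr": [0,-3,0],"fingers": 0},
  {"offset": [0,0,0],"dr": [0,-3,0],"fingers": 0},
  {"offset": [0,0,0],"dr": [0,-3,0],"fingers": 0},
  {"offset": [0,0,0],"dr": [0,-3,0],"fingers": 0},
  {"offset": [0,0,0],"dr": [0,-3,0],"fingers": 0},
  {"offset": [0,0,0],"dr": [0,-3,0],"fingers": 0},
  {"offset": [0,0,0],"dr": [0,-3,0],"fingers": 0},
  {"offset": [0,0,0],"dr": [0,-3,0],"fingers": 0},
  {"offset": [0,0,0],"dr": [0,-2,0],"fingers": 0},
  {"offset": [0,0,0],"dr": [0,-1,0],"fingers": 0},
], newtons=80)

```text
time: 4.97
ee_pos: [0.428, 0.3252, 0.0348]
tool_rot: [-0.665, 0.665, 0.242, -0.241]
ft_force: [-0.5, -1.2, 8.6]
gripper_width: 0.0209
```

Run:
```python
from h import *
s,im,c=shot("wrist","w4"); rep(s)
s,im,c=shot("side","s4")
```

```text
t 4.97 tcp [0.428  0.3252 0.0348] z az 129.94 tilt 0.04 F [-0.5 -1.2  8.6] w 0.0209 q [ 0.51  0.53 -0.41  0.63 -0.    1.39]
```

View pics/s4.png

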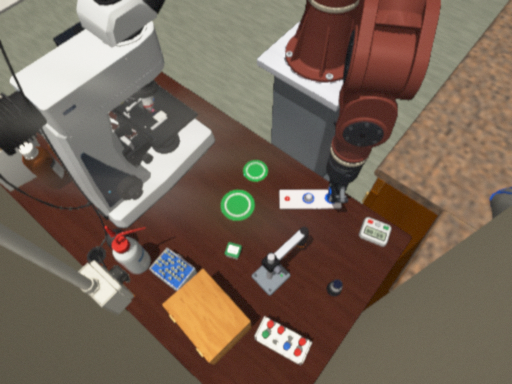

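Side view: the tray turned with the gripper, tag at about (288,198), ball in the pocket at about (307,198). I'll turn it 50° more.

Request:
play_rows([
  {"offset": [0,0,0],"dr": [0,-1,0],"fingers": 0},
  {"offset": [0,0,0],"dr": [0,-2,0],"fingers": 0},
  {"offset": [0,0,0],"dr": [0,-3,0],"fingers": 0},
  {"offset": [0,0,0],"dr": [0,-3,0],"fingers": 0},
  {"offset": [0,0,0],"dr": [0,-3,0],"fingers": 0},
  {"offset": [0,0,0],"dr": [0,-3,0],"fingers": 0},
  {"offset": [0,0,0],"dr": [0,-3,0],"fingers": 0},
  {"offset": [0,0,0],"dr": [0,-3,0],"fingers": 0},
  {"offset": [0,0,0],"dr": [0,-3,0],"fingers": 0},
  {"offset": [0,0,0],"dr": [0,-3,0],"fingers": 0},
  {"offset": [0,0,0],"dr": [0,-3,0],"fingers": 0},
  {"offset": [0,0,0],"dr": [0,-3,0],"fingers": 0},
], newtons=80)

```text
time: 6.07
ee_pos: [0.4282, 0.3252, 0.0348]
tool_rot: [-0.568, 0.569, 0.421, -0.42]
ft_force: [0.4, -1.4, 6.9]
gripper_width: 0.0208
```

Request:
play_rows([
  {"offset": [0,0,0],"dr": [0,-3,0],"fingers": 0},
  {"offset": [0,0,0],"dr": [0,-3,0],"fingers": 0},
  {"offset": [0,0,0],"dr": [0,-3,0],"fingers": 0},
  {"offset": [0,0,0],"dr": [0,-3,0],"fingers": 0},
  {"offset": [0,0,0],"dr": [0,-2,0],"fingers": 0},
  {"offset": [0,0,0],"dr": [0,-2,0],"fingers": 0},
  {"offset": [0,0,0],"dr": [0,-1,0],"fingers": 0},
  {"offset": [0,0,0],"dr": [0,0,0],"fingers": 0},
  {"offset": [0,0,0],"dr": [0,0,0],"fingers": 0},
], newtons=80)

```text
time: 6.82
ee_pos: [0.4283, 0.3253, 0.0348]
tool_rot: [-0.5, 0.501, 0.5, -0.499]
ft_force: [1.2, -0.6, 7.1]
gripper_width: 0.0211
```

Run:
```python
from h import *
s,im,c=shot("side","s5"); rep(s)
st,imt,ct=shot("top","t5")
for n,i,cc in (("side",im,c),("top",imt,ct)):
  for ce,b in blobs(i,(0,130,110),(6,255,255),5)[0]:
    P=onz(cc,ce,.0065)
    if .42<P[0]<.65 and .2<P[1]<.45: print(n,"red",ce,b[4],P.round(4))
a=im[150:280,230:370]; cv2.imwrite("pics/s5c.png",cv2.resize(a,None,fx=5,fy=5,interpolation=cv2.INTER_CUBIC)[:,:,::-1])
a=imt[140:260,150:290]; cv2.imwrite("pics/t5c.png",cv2.resize(a,None,fx=5,fy=5,interpolation=cv2.INTER_CUBIC)[:,:,::-1])
```

```text
t 6.82 tcp [0.4283 0.3253 0.0348] z az 179.84 tilt 0.07 F [ 1.2 -0.6  7.1] w 0.0211 q [ 0.51  0.53 -0.41  0.63 -0.    0.52]
top red [205.5 212. ] 8 [0.5443 0.3249 0.0065]
top red [182.  222.2] 5 [0.5129 0.3949 0.0065]
top red [187.4 232.9] 14 [0.4808 0.3774 0.0065]
```

View pics/s5c.png

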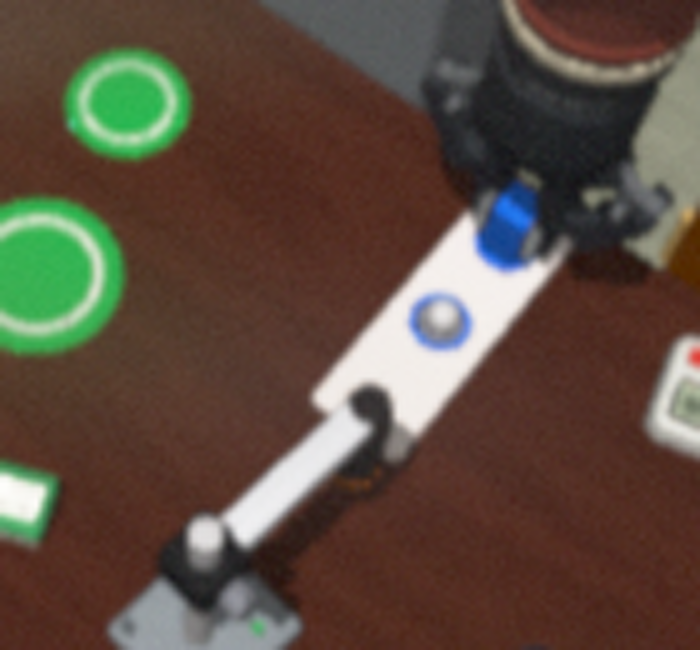

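View pics/t5c.png

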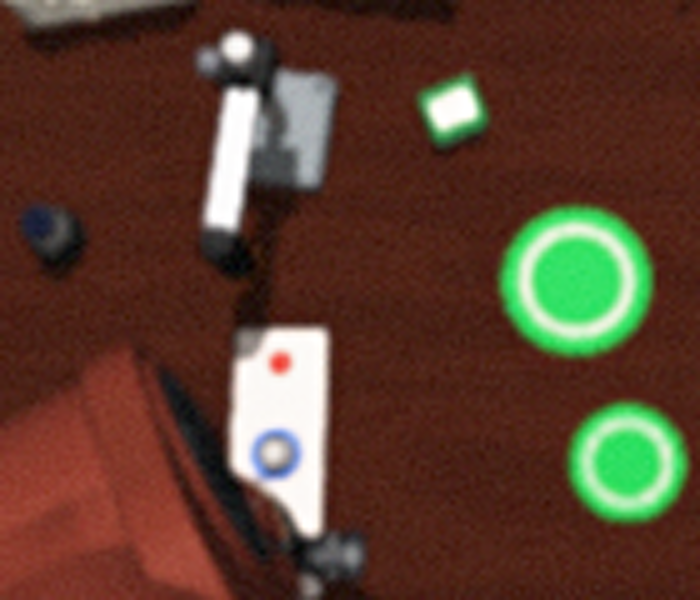

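Request:
play_rows([
  {"offset": [0.1,0,-0.15],"dr": [0,0,0],"fingers": 0},
  {"offset": [0.15,0,-0.3],"dr": [0,0,0],"fingers": 0},
  {"offset": [0.2,0,-0.5],"dr": [0,0,0],"fingers": 0},
  {"offset": [0.2,0,-0.5],"dr": [0,0,0],"fingers": 0},
  {"offset": [0.2,0,-0.5],"dr": [0,0,0],"fingers": 0},
  {"offset": [0.2,0,-0.6],"dr": [0,0,0],"fingers": 0},
  {"offset": [0.2,0,-0.6],"dr": [0,0,0],"fingers": 0},
  {"offset": [0.15,0,-0.6],"dr": [0,0,0],"fingers": 0},
  {"offset": [0.15,0,-0.6],"dr": [0,0,0],"fingers": 0},
  {"offset": [0.1,0,-0.5],"dr": [0,0,0],"fingers": 0},
  {"offset": [0,0,-0.2],"dr": [0,0,0],"fingers": 0},
  {"offset": [0,0,-0.1],"dr": [0,0,0],"fingers": 0},
], newtons=80)

```text
time: 7.92
ee_pos: [0.4782, 0.3417, 0.0348]
tool_rot: [0.501, -0.5, -0.499, 0.5]
ft_force: [-9.0, 0.3, 14.2]
gripper_width: 0.0211
```

Request:
play_rows([
  {"offset": [0,0,0],"dr": [0,0,0],"fingers": 0},
], newtons=80)

```text
time: 8.0
ee_pos: [0.4783, 0.3417, 0.0348]
tool_rot: [0.501, -0.5, -0.499, 0.5]
ft_force: [-6.2, 0.9, 12.1]
gripper_width: 0.0209
```

Run:
```python
from h import *
s,im,c=shot("side","s6"); rep(s)
st,imt,ct=shot("top","t6"); sw,imw,cw=shot("wrist","w6")
a=im[195:275,260:360]; cv2.imwrite("pics/s6c.png",cv2.resize(a,None,fx=7,fy=7,interpolation=cv2.INTER_CUBIC)[:,:,::-1])
a=imt[160:250,150:260]; cv2.imwrite("pics/t6c.png",cv2.resize(a,None,fx=6,fy=6,interpolation=cv2.INTER_CUBIC)[:,:,::-1])
```

```text
t 8.0 tcp [0.4783 0.3417 0.0348] z az 179.87 tilt 0.11 F [-6.2  0.9 12.1] w 0.0209 q [ 0.5   0.6  -0.27  0.7   0.    0.5 ]
```

View pics/s6c.png

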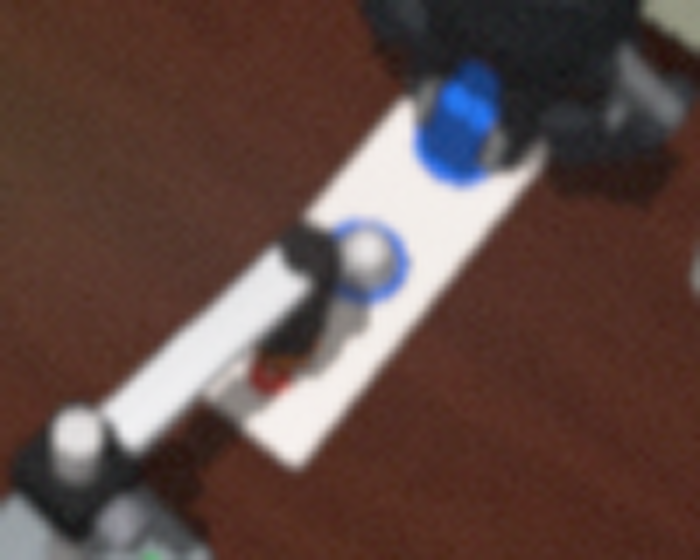

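View pics/t6c.png

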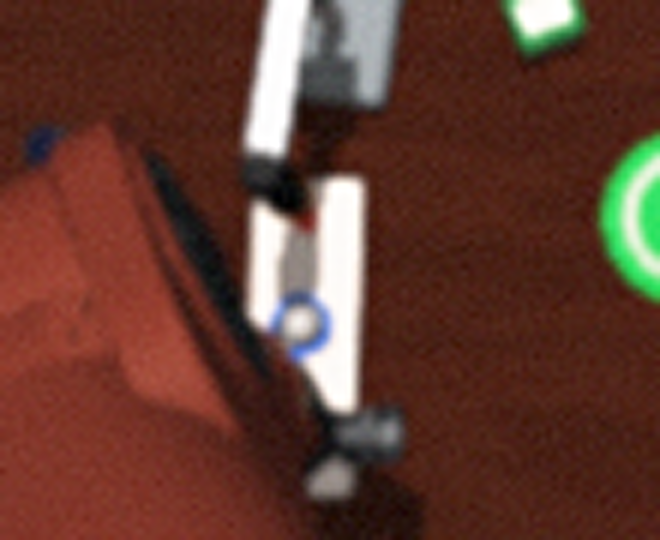

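View pics/w6.png

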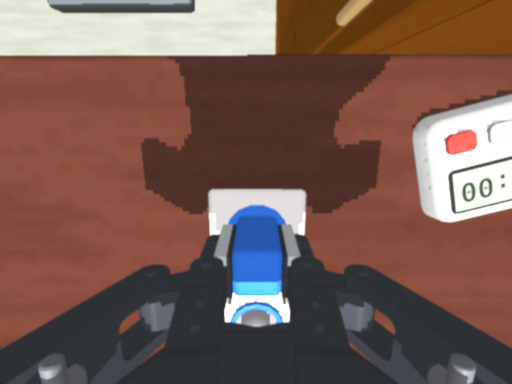

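Run:
```python
from h import *
for n,f,(x,y,w,h) in (("side","s6",(285,222,35,35)),("top","t6",(185,180,30,30))):
    im=cv2.imread(f"pics/{f}.png"); c=cam(n); k=20
    a=cv2.resize(im[y:y+h,x:x+w],None,fx=k,fy=k,interpolation=cv2.INTER_CUBIC)
    a=np.clip(a.astype(float)*1.5,0,255).astype(np.uint8)
    tag=np.array([.4783+.115,.3417,.0065])
    for r,col in ((.008,(0,255,255)),):
        pts=[(proj(c,tag+[r*np.cos(t),r*np.sin(t),0])-[x-.5,y-.5])*k for t in np.linspace(0,6.28,40)]
        cv2.polylines(a,[np.array(pts,np.int32)],True,col,1)
    for P,col in ((tag,(0,255,255)),((.595,.342,.022),(0,255,0)),((.595,.342,.05),(255,0,255)),((.595,.342,.12),(255,0,0))):
        q=(proj(c,P)-[x-.5,y-.5])*k; cv2.drawMarker(a,tuple(int(v) for v in q),col,cv2.MARKER_CROSS,16,1); print(n,P,proj(c,P).round(1))
    cv2.imwrite(f"pics/{f}z.png",a)
```

```text
side [0.5933 0.3417 0.0065] [298.3 248.6]
side (0.595, 0.342, 0.022) [298.6 247. ]
side (0.595, 0.342, 0.05) [299.7 243. ]
side (0.595, 0.342, 0.12) [302.9 231.8]
top [0.5933 0.3417 0.0065] [200.5 196. ]
top (0.595, 0.342, 0.022) [199.6 194.6]
top (0.595, 0.342, 0.05) [198. 193.]
top (0.595, 0.342, 0.12) [193.8 188.7]
```

View pics/s6z.png

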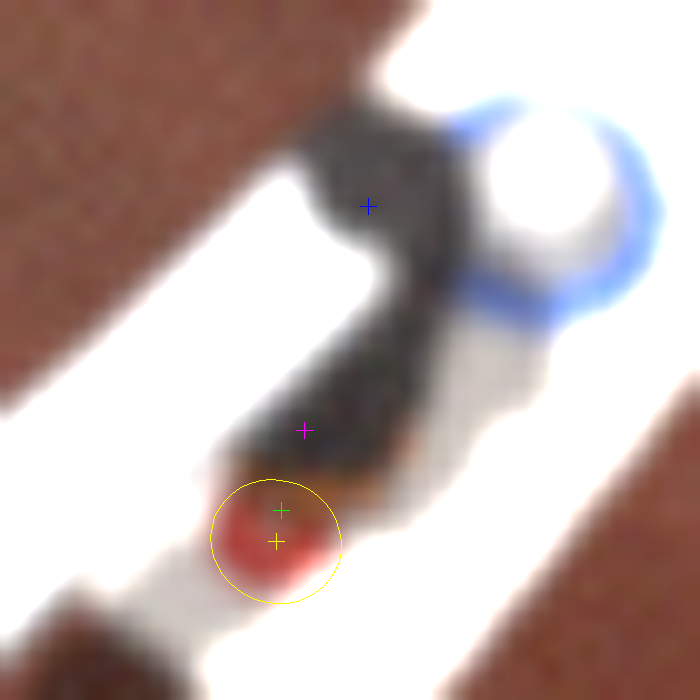

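View pics/t6z.png

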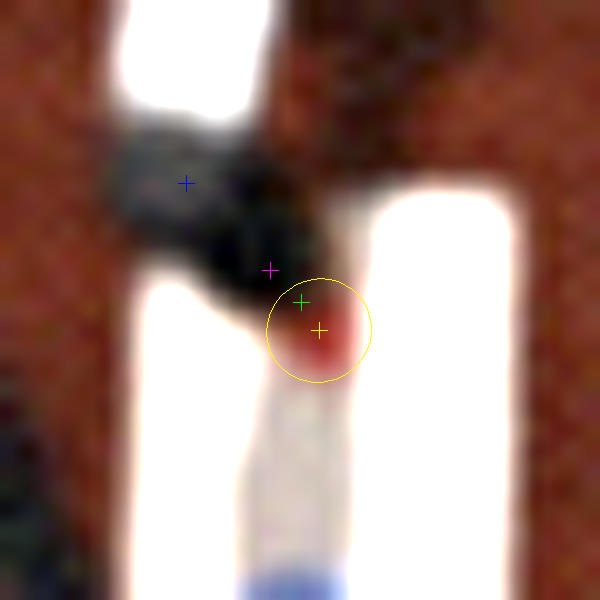

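Both views agree: the red tag (side (298,249), top (200.5,196)) lies about 1–2 mm short of the tip's foot at (0.595, 0.342). I'll nudge it 2 mm and dwell.

Request:
play_rows([
  {"offset": [0.03,0,-0.1],"dr": [0,0,0],"fingers": 0},
  {"offset": [0,0,-0.1],"dr": [0,0,0],"fingers": 0},
  {"offset": [0,0,0],"dr": [0,0,0],"fingers": 0},
  {"offset": [0,0,0],"dr": [0,0,0],"fingers": 0},
], newtons=80)

```text
time: 8.48
ee_pos: [0.4801, 0.3419, 0.0348]
tool_rot: [0.501, -0.5, -0.499, 0.5]
ft_force: [-6.8, 0.5, 11.0]
gripper_width: 0.0211
```

Run:
```python
from h import *
s,im,c=shot("side","s7"); rep(s)
st,imt,ct=shot("top","t7")
a=im[222:262,280:325]; a=cv2.resize(a,None,fx=12,fy=12,interpolation=cv2.INTER_CUBIC)
b=imt[178:213,180:215]; b=cv2.resize(b,(480,480),interpolation=cv2.INTER_CUBIC)[:480]
a=a[:480,:300+240]; cv2.imwrite("pics/st7.png",np.hstack([a[:, :400],b[:, :400]])[:,:,::-1])
```

```text
t 8.48 tcp [0.4801 0.3419 0.0348] z az 179.87 tilt 0.1 F [-6.8  0.5 11. ] w 0.0211 q [ 0.49  0.61 -0.26  0.7   0.    0.5 ]
```

View pics/st7.png

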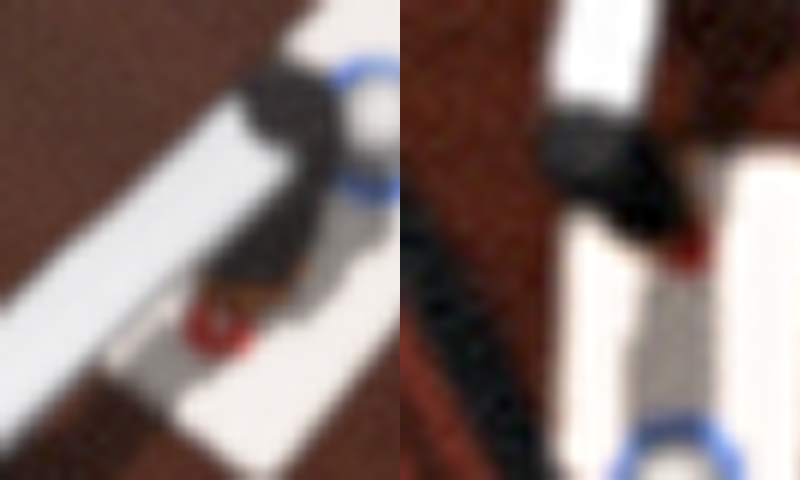

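The red forms a U around the dark tip in the side view, (≈299,249), and the top view agrees. I'll dwell 2 s.

Request:
play_rows([
  {"offset": [0,0,0],"dr": [0,0,0],"fingers": 0},
  {"offset": [0,0,0],"dr": [0,0,0],"fingers": 0},
  {"offset": [0,0,0],"dr": [0,0,0],"fingers": 0},
  {"offset": [0,0,0],"dr": [0,0,0],"fingers": 0},
  {"offset": [0,0,0],"dr": [0,0,0],"fingers": 0},
  {"offset": [0,0,0],"dr": [0,0,0],"fingers": 0},
  {"offset": [0,0,0],"dr": [0,0,0],"fingers": 0},
  {"offset": [0,0,0],"dr": [0,0,0],"fingers": 0},
  {"offset": [0,0,0],"dr": [0,0,0],"fingers": 0},
  {"offset": [0,0,0],"dr": [0,0,0],"fingers": 0},
  {"offset": [0,0,0],"dr": [0,0,0],"fingers": 0},
  {"offset": [0,0,0],"dr": [0,0,0],"fingers": 0},
], newtons=80)

```text
time: 9.58
ee_pos: [0.48, 0.3419, 0.0348]
tool_rot: [0.501, -0.5, -0.499, 0.5]
ft_force: [-7.5, 0.1, 11.6]
gripper_width: 0.0211
```

Request:
play_rows([
  {"offset": [0,0,0],"dr": [0,0,0],"fingers": 0},
  {"offset": [0,0,0],"dr": [0,0,0],"fingers": 0},
  {"offset": [0,0,0],"dr": [0,0,0],"fingers": 0},
  {"offset": [0,0,0],"dr": [0,0,0],"fingers": 0},
  {"offset": [0,0,0],"dr": [0,0,0],"fingers": 0},
  {"offset": [0,0,0],"dr": [0,0,0],"fingers": 0},
  {"offset": [0,0,0],"dr": [0,0,0],"fingers": 0},
  {"offset": [0,0,0],"dr": [0,0,0],"fingers": 0},
  {"offset": [0,0,0],"dr": [0,0,0],"fingers": 0},
  {"offset": [0,0,0],"dr": [0,0,0],"fingers": 0},
  {"offset": [0,0,0],"dr": [0,0,0],"fingers": 0},
  {"offset": [0,0,0],"dr": [0,0,0],"fingers": 0},
], newtons=80)

```text
time: 10.58
ee_pos: [0.4801, 0.3419, 0.0349]
tool_rot: [0.501, -0.5, -0.499, 0.5]
ft_force: [-8.1, -0.6, 11.8]
gripper_width: 0.0215
```

Run:
```python
from h import *
rep(telemetry.read_state())
```

```text
t 10.58 tcp [0.4801 0.3419 0.0349] z az 179.87 tilt 0.1 F [-8.1 -0.6 11.8] w 0.0215 q [ 0.49  0.61 -0.26  0.7   0.    0.5 ]
```

Request:
play_rows([
  {"offset": [0,0,0.15],"dr": [0,0,0],"fingers": 0},
  {"offset": [0,0,0.3],"dr": [0,0,0],"fingers": 0},
  {"offset": [0,0,0.5],"dr": [0,0,0],"fingers": 0},
  {"offset": [0,0,0.65],"dr": [0,0,0],"fingers": 0},
  {"offset": [0,0,0.8],"dr": [0,0,0],"fingers": 0},
  {"offset": [0,0,0.8],"dr": [0,0,0],"fingers": 0},
  {"offset": [0,0,0.8],"dr": [0,0,0],"fingers": 0},
  {"offset": [-0.1,0,0.8],"dr": [0,0,0],"fingers": 0},
  {"offset": [-0.2,0,0.7],"dr": [0,0,0],"fingers": 0},
  {"offset": [-0.3,0,0.6],"dr": [0,0,0],"fingers": 0},
  {"offset": [-0.3,0,0.5],"dr": [0,0,0],"fingers": 0},
  {"offset": [-0.3,0,0.3],"dr": [0,0,0],"fingers": 0},
], newtons=80)

```text
time: 11.58
ee_pos: [0.4121, 0.3306, 0.0348]
tool_rot: [0.501, -0.501, -0.5, 0.499]
ft_force: [3.2, 2.5, 4.0]
gripper_width: 0.0211
```

Request:
play_rows([
  {"offset": [-0.2,0,0.1],"dr": [0,0,0],"fingers": 0},
  {"offset": [-0.1,0,0],"dr": [0,0,0],"fingers": 0},
  {"offset": [0,0,0],"dr": [0,0,0],"fingers": 0},
  {"offset": [0,0,0],"dr": [0,0,0],"fingers": 0},
], newtons=100)

```text
time: 11.92
ee_pos: [0.4109, 0.3277, 0.0349]
tool_rot: [0.501, -0.5, -0.5, 0.499]
ft_force: [0.1, 3.2, 9.5]
gripper_width: 0.0209
```

Run:
```python
from h import *
s,im,c=shot("side","s8"); rep(s)
a=im[140:280,210:370]; cv2.imwrite("pics/s8c.png",cv2.resize(a,None,fx=4,fy=4,interpolation=cv2.INTER_CUBIC)[:,:,::-1])
```

```text
t 11.92 tcp [0.4109 0.3277 0.0349] z az 179.87 tilt 0.1 F [0.1 3.2 9.5] w 0.0209 q [ 0.53  0.51 -0.45  0.61  0.    0.54]
```

View pics/s8c.png

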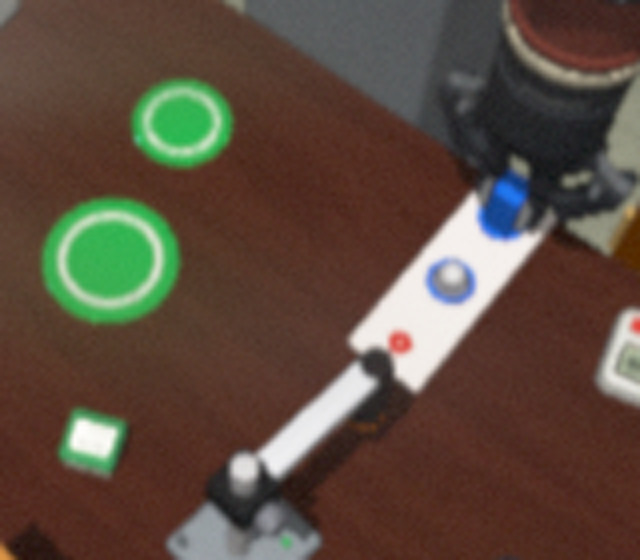

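Request:
play_rows([
  {"offset": [0,-0.1,0],"dr": [0,0,0],"fingers": 0},
  {"offset": [0,-0.1,0],"dr": [0,0,0],"fingers": 0},
  {"offset": [0,-0.15,0],"dr": [0,0,0],"fingers": 0},
  {"offset": [0,-0.2,0],"dr": [0,0,0],"fingers": 0},
  {"offset": [0,-0.3,0],"dr": [0,0,0],"fingers": 0},
  {"offset": [0,-0.4,0],"dr": [0,0,0],"fingers": 0},
  {"offset": [0,-0.4,0],"dr": [0,0,0],"fingers": 0},
  {"offset": [0,-0.4,0],"dr": [0,0,0],"fingers": 0},
  {"offset": [0,-0.3,0],"dr": [0,0,0],"fingers": 0},
  {"offset": [0,-0.2,0],"dr": [0,0,0],"fingers": 0},
  {"offset": [0,-0.1,0],"dr": [0,0,0],"fingers": 0},
  {"offset": [0,0,0],"dr": [0,0,0],"fingers": 0},
], newtons=100)

```text
time: 12.97
ee_pos: [0.4113, 0.327, 0.0611]
tool_rot: [-0.501, 0.501, 0.499, -0.499]
ft_force: [-0.0, 0.4, -2.4]
gripper_width: 0.0211
```

Run:
```python
from h import *
s,im,c=shot("side","s9"); rep(s)
st,imt,ct=shot("top","t9"); sw,imw,cw=shot("wrist","w9")
T=s['ee_pos']-[0,0,.0348]
for n,i,cc in (("side",im,c),("top",imt,ct)):
  print(n,"tag exp",proj(cc,T+[.115,0,.0065]).round(1),[(ce,b[4]) for ce,b in blobs(i,(0,130,110),(6,255,255),5)[0] if np.linalg.norm(ce-proj(cc,T+[.115,0,.0065]))<15])
a=im[140:280,210:370]; cv2.imwrite("pics/s9c.png",cv2.resize(a,None,fx=4,fy=4,interpolation=cv2.INTER_CUBIC)[:,:,::-1])
```

```text
t 12.97 tcp [0.4113 0.327  0.0611] z az 179.83 tilt 0.02 F [-0.   0.4 -2.4] w 0.0211 q [ 0.53  0.47 -0.42  0.67  0.    0.54]
side tag exp [310.6 221.4] [(array([310.5, 221.2]), np.int32(13))]
top tag exp [203.3 217. ] [(array([203.7, 216.9]), np.int32(9))]
```

View pics/s9c.png

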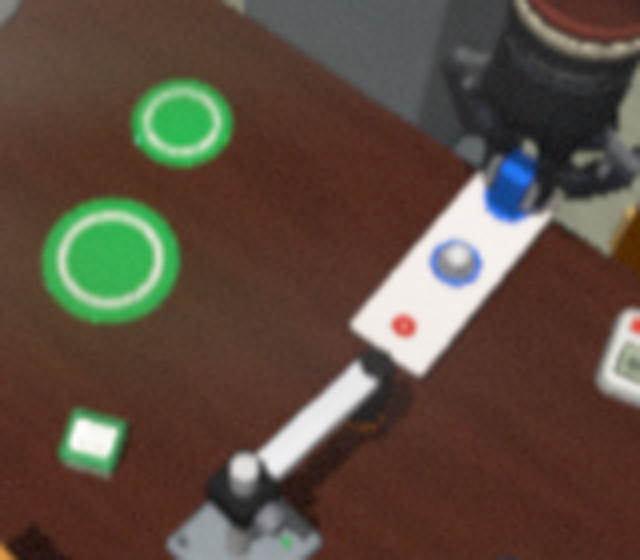

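View pics/w9.png

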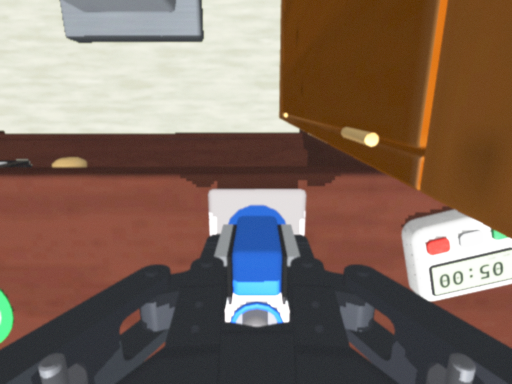

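Request:
play_rows([
  {"offset": [0,-0.3,0],"dr": [0,0,0],"fingers": 0},
  {"offset": [-0.1,-0.5,0],"dr": [0,0,0],"fingers": 0},
  {"offset": [-0.2,-0.7,0],"dr": [0,0,0],"fingers": 0},
  {"offset": [-0.3,-0.8,0],"dr": [0,0,0],"fingers": 0},
  {"offset": [-0.4,-0.8,0],"dr": [0,0,0],"fingers": 0},
  {"offset": [-0.5,-0.8,0],"dr": [0,0,0],"fingers": 0},
  {"offset": [-0.6,-0.8,0],"dr": [0,0,0],"fingers": 0},
  {"offset": [-0.7,-0.8,0],"dr": [0,0,0],"fingers": 0},
  {"offset": [-0.8,-0.7,0],"dr": [0,0,0],"fingers": 0},
  {"offset": [-0.8,-0.6,0.0],"dr": [0,0,0],"fingers": 0},
  {"offset": [-0.8,-0.4,-0.1],"dr": [0,0,0],"fingers": 0},
  {"offset": [-0.8,-0.2,-0.2],"dr": [0,0,0],"fingers": 0},
], newtons=100)

```text
time: 14.12
ee_pos: [0.4142, 0.2661, 0.1355]
tool_rot: [-0.501, 0.501, 0.499, -0.499]
ft_force: [-1.1, 0.3, -1.8]
gripper_width: 0.0206
```

Request:
play_rows([
  {"offset": [-0.8,0,-0.3],"dr": [0,0,0],"fingers": 0},
  {"offset": [-0.8,0,-0.4],"dr": [0,0,0],"fingers": 0},
  {"offset": [-0.8,0,-0.5],"dr": [0,0,0],"fingers": 0},
  {"offset": [-0.8,0,-0.6],"dr": [0,0,0],"fingers": 0},
  {"offset": [-0.8,0,-0.7],"dr": [0,0,0],"fingers": 0},
  {"offset": [-0.8,0,-0.8],"dr": [0,0,0],"fingers": 0},
  {"offset": [-0.8,0,-0.8],"dr": [0,0,0],"fingers": 0},
  {"offset": [-0.8,0,-0.8],"dr": [0,0,0],"fingers": 0},
  {"offset": [-0.8,0,-0.8],"dr": [0,0,0],"fingers": 0},
  {"offset": [-0.8,0,-0.8],"dr": [0,0,0],"fingers": 0},
  {"offset": [-0.7,0,-0.8],"dr": [0,0,0],"fingers": 0},
  {"offset": [-0.6,0,-0.8],"dr": [0,0,0],"fingers": 0},
], newtons=100)

```text
time: 15.12
ee_pos: [0.4956, 0.1728, 0.1348]
tool_rot: [-0.501, 0.501, 0.499, -0.499]
ft_force: [0.1, -0.2, -1.9]
gripper_width: 0.021
```

Request:
play_rows([
  {"offset": [-0.5,0,-0.8],"dr": [0,0,0],"fingers": 0},
  {"offset": [-0.4,0,-0.7],"dr": [0,0,0],"fingers": 0},
  {"offset": [-0.3,0,-0.6],"dr": [0,0,0],"fingers": 0},
  {"offset": [-0.2,0,-0.5],"dr": [0,0,0],"fingers": 0},
  {"offset": [-0.1,0,-0.4],"dr": [0,0,0],"fingers": 0},
  {"offset": [0,0,-0.2],"dr": [0,0,0],"fingers": 0},
  {"offset": [0,0,-0.1],"dr": [0,0,0],"fingers": 0},
  {"offset": [0,0,0],"dr": [0,0,0],"fingers": 0},
  {"offset": [0,0,0],"dr": [0,0,0],"fingers": 0},
], newtons=100)

```text
time: 15.87
ee_pos: [0.5274, 0.1588, 0.1347]
tool_rot: [0.501, -0.501, -0.499, 0.499]
ft_force: [-0.2, -0.1, -2.4]
gripper_width: 0.0205
```

Run:
```python
from h import *
s,im,c=shot("side","s10"); rep(s)
st,imt,ct=shot("top","t10")
T=s['ee_pos']-[0,0,.0348]; print("pocket",T+[.06,0,.015])
for n,i,cc in (("side",im,c),("top",imt,ct)):
  print(n,"tag exp",proj(cc,T+[.115,0,.0065]).round(1),[(ce,b[4]) for ce,b in blobs(i,(0,130,110),(6,255,255),5)[0] if np.linalg.norm(ce-proj(cc,T+[.115,0,.0065]))<15],"ball exp",proj(cc,T+[.06,0,.015]).round(1))
a=im[120:270,180:340]; a=cv2.resize(a,(400,375),interpolation=cv2.INTER_CUBIC); b=imt[130:280,180:340];b=cv2.resize(b,(400,375),interpolation=cv2.INTER_CUBIC)
cv2.imwrite("pics/st10.png",np.hstack([a,b])[:,:,::-1])
```

```text
t 15.87 tcp [0.5274 0.1588 0.1347] z az 179.86 tilt 0.02 F [-0.2 -0.1 -2.4] w 0.0205 q [ 0.16  0.43 -0.27  0.88  0.    0.16]
pocket [0.58742845 0.15883604 0.11493957]
side tag exp [226.1 202.2] [(array([225.9, 201.6]), np.int32(15))] ball exp [241.3 184.3]
top tag exp [260.6 173.3] [] ball exp [260.6 192.1]
```

View pics/st10.png

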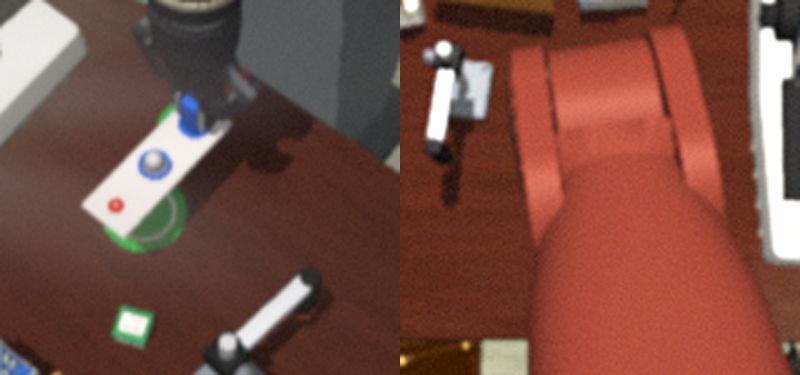

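The ball is in the pocket at side (241,184) and the tray is level. Remaining: 8 mm ahead, 13 mm to the right.

Request:
play_rows([
  {"offset": [-0.1,0,-0.05],"dr": [0,0,0],"fingers": 0},
  {"offset": [-0.2,0,-0.1],"dr": [0,0,0],"fingers": 0},
  {"offset": [-0.2,0,-0.15],"dr": [0,0,0],"fingers": 0},
  {"offset": [-0.25,0,-0.15],"dr": [0,0,0],"fingers": 0},
  {"offset": [-0.25,0,-0.15],"dr": [0,0,0],"fingers": 0},
  {"offset": [-0.2,0,-0.15],"dr": [0,0,0],"fingers": 0},
  {"offset": [-0.1,0,-0.05],"dr": [0,0,0],"fingers": 0},
  {"offset": [0,0,0],"dr": [0,0,0],"fingers": 0},
  {"offset": [0,0,0],"dr": [0,0,0],"fingers": 0},
  {"offset": [0,0,0],"dr": [0,0,0],"fingers": 0},
  {"offset": [0,0,0],"dr": [0,0,0],"fingers": 0},
  {"offset": [0,0,0],"dr": [0,0,0],"fingers": 0},
], newtons=100)

```text
time: 16.97
ee_pos: [0.5357, 0.1457, 0.1348]
tool_rot: [0.501, -0.501, -0.499, 0.499]
ft_force: [-0.1, 0.1, -1.7]
gripper_width: 0.0209
```

Run:
```python
from h import *
s,im,c=shot("side","s11"); rep(s)
T=s['ee_pos']-[0,0,.0348]; print("pocket",T+[.06,0,.015])
e=proj(c,T+[.115,0,.0065]); print("tag exp",e,[ce for ce,b in blobs(im,(0,130,110),(6,255,255),5)[0] if np.linalg.norm(ce-e)<15],"ball exp",proj(c,T+[.06,0,.015]))
# mat outer edge left visible
g=blobs(im,(50,120,50),(75,255,255),5)[1]; 
a=im[120:270,180:340]; cv2.imwrite("pics/s11c.png",cv2.resize(a,(640,600),interpolation=cv2.INTER_CUBIC)[:,:,::-1])
```

```text
t 16.97 tcp [0.5357 0.1457 0.1348] z az 179.85 tilt 0.0 F [-0.1  0.1 -1.7] w 0.0209 q [ 0.13  0.43 -0.25  0.88  0.    0.14]
pocket [0.59566168 0.14570644 0.11502268]
tag exp [219.46042928 201.43128793] [array([219.3, 201. ])] ball exp [234.77793128 183.59834901]
```

View pics/s11c.png

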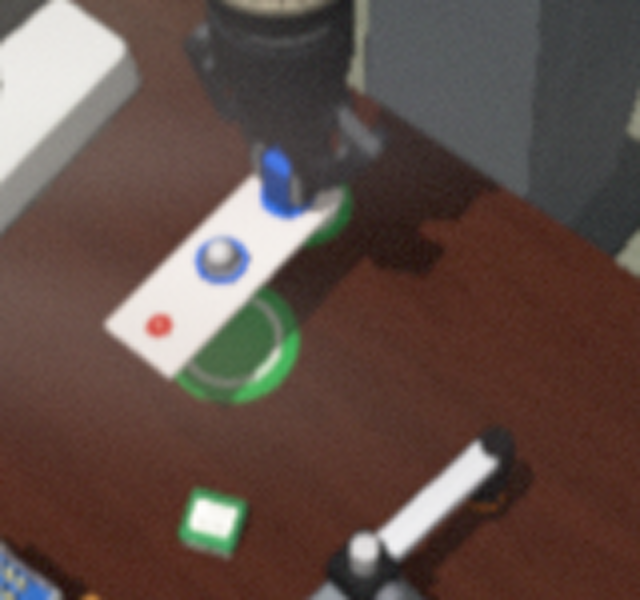

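The ball is in the pocket at (235,184). The tag is seen at (219.3,201) against an expected (219.5,201.4), so the tray is level. The pocket is at (0.596, 0.146), over the 90 mm mat.

Run:
```python
from h import *
from bench import job_done
rep(telemetry.read_state()); print(job_done())
```

```text
t 17.02 tcp [0.5356 0.1457 0.1348] z az 179.85 tilt 0.0 F [ 0.9  0.6 -1.9] w 0.0205 q [ 0.13  0.43 -0.25  0.88 -0.    0.14]
the job is handed in; nothing more can be done
None
```

The job is done and handed in at 17 s. I gripped the tray by its post, turned it flat on the desk and slid the tag under the reader tip. It stayed there about 2.5 s. I then slid it about 7 cm back, lifted it and carried it level to the larger (90 mm) mat, where the arm still holds it.

**Last checks:**
- **Position:** the pocket is at (0.596, 0.146), and the mat's centre measured (0.5955, 0.1455).
- **Height and level:** the underside is 10 cm above the desk. Tool tilt is about 0°, and the tag shows within 0.5 px of its expected place, so the tray has not slipped in the grip.
- **Ball:** it is still in its pocket.
- **Forces:** the readings between moves stayed under about 20 N.

**What disagreed or was left unchecked:**
- **Tip position:** my estimates of the reader tip differed by 3–4 mm in x and up to 7 mm in y. I used (0.595, 0.342), which fits the 100 mm distance to the reader's post. Both camera views taken just before the dwell looked consistent with the tag under the tip.
- **Top view at the end:** the arm hid the tray from the top camera, so the final check rests on the side view and the arm's own readings.
- **Microscope:** it stood to the robot's right of the work area, not between the start pose and the work as described, so I did not need to draw the arm back past it.

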